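# Un-nest two parts bins and hang each on its hook

### The arm

A 6-joint arm with a two-finger parallel gripper is mounted at the origin on a cart in front of the work surface, level with it; the furniture and walls round the work are solid. World frame = base frame: x ahead of the robot, y to its left, z up, the work surface at z = 0. Lengths are in m, angles in rad, forces in N, time in s.
With the tool pointing down it reaches from about 0.375 to 0.9 m from the base axis. Payload 3.1 kg.
Tool frame: the origin (TCP) lies at the very end of the fingers, on their centre line; the grasp point (between the pads) lies 19 mm behind it; z points along the fingers, y is the line along which they close (so a half turn about z gives the same grasp; the last joint's range is limited). The gripper opens to 85 mm and grips with 20 to 120 N. Pads are 22 mm wide; open, the fingers measure 114 mm over their backs; the gripper's body (76 mm by 85 mm) begins 54 mm behind the grasp point. The pads swing forward as they close: fully open they stand 13 mm farther back than shut.
Start: joints at [-1.351, 0.527, 1.433, -0, 1.181, -0.178], TCP at [0.243, -0.576, 0.231] pointing down, gripper open.
Joint ranges: [-3.08, 3.08], [-0.75, 2.2], [0.22, 2.44], [-1.43, 4.57], [0, 2.65], [-2.85, 2.85]. Speed limits (rad/s): [2.79, 2.79, 3.14, 3.14, 3.14, 3.14].

### API

Orientations are given as a unit quaternion [x, y, z, w].
In Python, from station import sense, snapshot, camera_params, sign_off gives the robot as it stands.
- The arm moves only by the shell command python3 -m handwheel 'ROWS' [OPENING] [FORCE]. ROWS is JSON, a list that holds one entry, the list of rows, each a list of 4 numbers: the shift along the tool's x, y, z in units of 25 mm (1.0 is 25 mm), then the turn about the tool's z in units of 6 degrees (1.0 is 6 degrees). A call has 1 to 20 rows; each row shifts and turns the commanded pose from where the row before left it, along the tool's axes as they then stand; what a row does not reach is not made up. A row lasts 1/8 s, in which the tool goes at most 62.5 mm and 10.7 degrees, less where a joint would pass 70% of its speed; a pose out of reach is approached as far as the arm can. A call is refused whole if a number of a shift passes 1 or a number of a turn 1, either way. A call with a gripper value outside its range is refused whole. OPENING is the finger opening in mm, from 0 to 85.4, set as the call begins (- or left out, the last holds). The fingers move at their own pace and stop on an object; FORCE is the grip in N (left out, the last holds). Time passes only in rows, so rows that do not move let the fingers close. It gives the time, the measured TCP pose, the force, the opening and the grip force at its end, in the units of the state.
- sense(): the state, without advancing time (a new reading comes with each control period).
- snapshot(name): name is "scene" or "side" or "wrist"; returns (picture, depth): 480x640x3 uint8, red, green, blue; 480x640 float32, m along the optical axis (not along the pixel's ray), 0 where there is no reading.
- camera_params(name): a dict with "mtx" (3x3 intrinsics, pixels), "extrinsics" (4x4, takes a point from camera to world coordinates); the wrist camera has in their place "hand_eye" (4x4, takes a point from camera to tool coordinates, whose origin is the TCP and whose axes are the flange's). Camera axes: x right, y up, looking along -z (the intrinsics and any distortion apply to the point x, -y, -z); pixel columns grow to the right and rows downward; lengths in m; the calibration is good to about 2 mm. A picture is of the moment at which its call begins: read the wrist's pose just before it. camera_params takes no time and is no camera call.
- sign_off(): hands the job in; it is judged then, once.
The state is a dict: "t": time; "q": joint angles; "qd": joint speeds; "tau": joint torques, N m; "tcp_pos": TCP position; "tool_rot": TCP orientation; "force": force on the tool from outside, world axes, zero at the start; "ft_torque": the same for the moment, N m; "finger_gap": opening from 0.0 (shut) to 1.0 (fully open); "gripper_force": force on a finger pad.
Only numpy, scipy, OpenCV 4.12 (cv2) and the standard library are available. Lean on these libraries where they do the work, as an engineer would, in place of code of your own. Each camera call takes 0.05 s, during which the arm holds its last target. There are 200 camera calls.

### The job

The yellow deep bin sits tightly nested in the blue wide bin. Lift the deep bin straight out, leaving the wide bin standing on the table, and hang it by its black handle on the tall hook stand; then hang the wide bin by its black handle on the low hook stand. Both bins must hang upright and still on both prongs of their hook, and the other workpieces on the table stay where they are.

Things in the scene. Friction and masses are not known exactly. Their poses are not given: they have to be found in the camera images.
- deep_bin: Smaller, deeper bin, yellow sheet steel, open top: body 64 (x) x 100 (y) x 110 mm (z), walls 3 mm, about 0.3 kg. Origin: centre of its underside; z up; back on its own +x side. The 3 mm back plate rises to 174 mm, with a hand slot 84 mm wide (y) at 116 to 158 mm height under the handle bar. Starts upright in the wide bin on its 3 mm floor, facing the same way, 2 mm play all round.
- deep_grip (a point): Centre of the deep bin's black handle bar: 34 mm behind (+x) and 166 mm above the bin's origin; axes as the bin's. The bar is 10 mm thick (x), 100 mm long (y), 16 mm tall (z, 158 to 174 mm above the bin's underside): pinch it across x at its middle, from above; the weight hangs a little in front of it.
- wide_bin: Larger, shallower bin, blue sheet steel, open top: body 74 (x) x 110 (y) x 70 mm (z), walls 3 mm, about 0.45 kg. Origin: centre of its underside; z up; back on its own +x side. The 3 mm back plate rises to 134 mm, with a hand slot 94 mm wide (y) at 76 to 118 mm height under the handle bar. Starts standing loose on the table.
- wide_grip (a point): Centre of the wide bin's black handle bar: 39 mm behind (+x) and 126 mm above the bin's origin; axes as the bin's. The bar is 10 mm thick (x), 110 mm long (y), 16 mm tall (z, 118 to 134 mm above the bin's underside): pinch it across x at its middle, from above.
- tall_stand: Taller hook stand, grey, fixed to the table: base 130 (x) x 120 (y) x 8 mm, origin at the centre of its underside. Its hook points to its own -x side, to the robot. Post 25 mm square at x = +48 mm with a 76 mm crossbar on top. A back rest plate 70 mm wide below the hook, front face at x = -27 mm, 55 to 85 mm under the prong tops, keeps a hung bin within 0.2 rad of upright. Highest point 204 mm.
- tall_stand_hook (a point): Seat on top of the tall hook, 190 mm above the table, midway between the two prongs; axes as the stand's. Prongs: rods 8 mm thick along x at y = -26 and +26 mm, ending in upturned lips at x = -18 to -10 mm, 14 mm high. Bring the bar from -x over the lips, prongs through the hand slot, bar centre 30 mm above this point; let it down at x = -5 to +5 mm. Hung: bar centre 8 mm above it.
- low_stand: Lower hook stand, grey, fixed to the table: base 130 (x) x 120 (y) x 8 mm, origin at the centre of its underside. Its hook points to its own -x side, to the robot. Post 25 mm square at x = +48 mm with a 76 mm crossbar on top. A back rest plate 70 mm wide below the hook, front face at x = -27 mm, 55 to 85 mm under the prong tops, keeps a hung bin within 0.2 rad of upright. Highest point 164 mm.
- low_stand_hook (a point): Seat on top of the low hook, 150 mm above the table, midway between the two prongs; axes as the stand's. Prongs: rods 8 mm thick along x at y = -26 and +26 mm, ending in upturned lips at x = -18 to -10 mm, 14 mm high. Bring the bar from -x over the lips, prongs through the hand slot, bar centre 30 mm above this point; let it down at x = -5 to +5 mm. Hung: bar centre 8 mm above it.
- welded_box: Bystander: dark welded box on a base plate, 110 x 160 x 39 mm, loose on the table; origin at the centre of its underside.
- u_frame: Bystander: small U frame of square steel tube, 102 x 110 x 22 mm, loose on the table; origin at the centre of its underside.
- magnet_square: Bystander: dark welding magnet, 85 x 85 x 15 mm, loose on the table; origin at the centre of its underside.

How it is judged:
On the way, in this order (a step that is already met when the one before it is completed fails the run):
1. the deep bin is out of the wide bin, which still stands on the table (z of deep_bin in the frame of wide_bin above 0.075 m and height (world z) of wide_bin below 0.01 m and angle between wide_bin's own z axis and vertical below 0.15 rad), for 0.1 s.
2. the deep bin hangs on the tall stand's hook (z of deep_grip in the frame of tall_stand_hook between 0 and 0.015 m and x of deep_grip in the frame of tall_stand_hook between -0.014 and 0.014 m and y of deep_grip in the frame of tall_stand_hook between -0.018 and 0.018 m and contact force between deep_bin and the fingers below 0.1 N and angle between deep_bin's own z axis and vertical below 0.3 rad), for 0.2 s.
At the end, for the whole second after the job is handed in: Each bin's handle bar lies on both prongs of its hook, behind the lips (deep bin: tall stand, wide bin: low stand): bar centre 0 to 15 mm above the hook point, within 14 mm of it along the stand's x and within 18 mm (deep) or 23 mm (wide) along its y; both bins within 0.3 rad of upright and still (z of deep_grip in the frame of tall_stand_hook between 0 and 0.015 m and x of deep_grip in the frame of tall_stand_hook between -0.014 and 0.014 m and y of deep_grip in the frame of tall_stand_hook between -0.018 and 0.018 m and angle between each of deep_bin, wide_bin's own z axis and vertical below 0.3 rad and linear speed of each of deep_bin, wide_bin below 0.03 m/s and z of wide_grip in the frame of low_stand_hook between 0 and 0.015 m and x of wide_grip in the frame of low_stand_hook between -0.014 and 0.014 m and y of wide_grip in the frame of low_stand_hook between -0.023 and 0.023 m); the robot touches nothing.
It fails at once if another workpiece was pushed more than 25 mm (distance of any of welded_box, u_frame, magnet_square from where it was at the start of the episode above 0.025 m).
It fails at once if a bin was tipped over (angle between any of wide_bin, deep_bin's own z axis and vertical above 0.8 rad).
It also fails if it takes over 67 s, if anything falls off the work surface, if the arm or the gripper's body presses on something with over 40 N, if the wrist force passes 120 N, or if a joint passes its speed limit or range.

## Working session

There is one attempt and no reset: what is moved stays moved. The work goes in short steps, Python scripts to look and compute and a shell command to move; the robot and the scene stay as the last step left them, time stands still between calls to the robot, and variables do not carry over. Pictures are saved under pics/ and viewed, at most 10 in all, crops included, and the job is handed in when it is done.

```bash
mkdir -p pics; ls; cat > h.py <<'E'
import numpy as np, cv2
from station import *
def cloud(name):
    s=sense(); im,d=snapshot(name); p=camera_params(name); K=np.array(p['mtx'])
    v,u=np.mgrid[:480,:640]; x=(u-K[0,2])/K[0,0]*d; y=(v-K[1,2])/K[1,1]*d
    P=np.stack([x,-y,-d,np.ones_like(d)],-1)
    if 'extrinsics' in p: T=np.array(p['extrinsics'])
    else:
        from scipy.spatial.transform import Rotation as R
        W=np.eye(4); W[:3,:3]=R.from_quat(s['tool_rot']).as_matrix(); W[:3,3]=s['tcp_pos']; T=W@np.array(p['hand_eye'])
    X=(P@T.T)[...,:3]; X[d==0]=np.nan
    return im,X,p
E
python3 - <<'E'
from h import *
ims=[]
for n in ['scene','side']:
    im,X,p=cloud(n); np.savez(f'/tmp/{n}.npz',im=im,X=X); cv2.imwrite(f'pics/{n}0.png',im[...,::-1])
    print({k:(np.round(v,3).tolist() if hasattr(v,'__len__') and not isinstance(v,str) else v) for k,v in p.items()})
    print(np.isnan(X[...,0]).mean())
s=sense(); print(s['tcp_pos'],s['tool_rot'],s['t'])
E
```

```text
pics
{'mtx': [[500.261, 0.0, 324.563], [0.0, 500.261, 238.342], [0.0, 0.0, 1.0]], 'extrinsics': [[-0.631, 0.344, -0.696, -0.142], [-0.776, -0.302, 0.554, 0.723], [-0.02, 0.889, 0.457, 0.631], [0.0, 0.0, 0.0, 1.0]]}
0.015042317708333334
{'mtx': [[582.089, 0.0, 331.794], [0.0, 582.089, 227.012], [0.0, 0.0, 1.0]], 'extrinsics': [[-0.851, 0.269, -0.452, 0.032], [-0.526, -0.434, 0.732, 1.097], [0.0, 0.86, 0.51, 0.852], [0.0, 0.0, 0.0, 1.0]]}
0.12138671875
[ 0.24258442 -0.57529102  0.23042328] [ 9.80186849e-01  1.98072601e-01 -1.02892906e-05 -9.93260629e-04] 0.1
```

View pics/scene0.png

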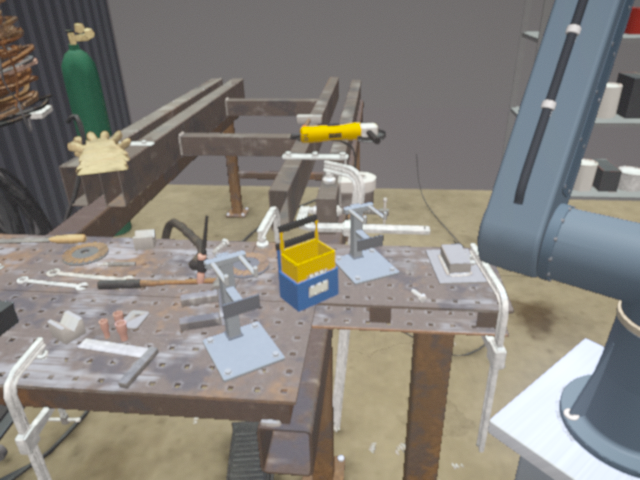

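View pics/side0.png

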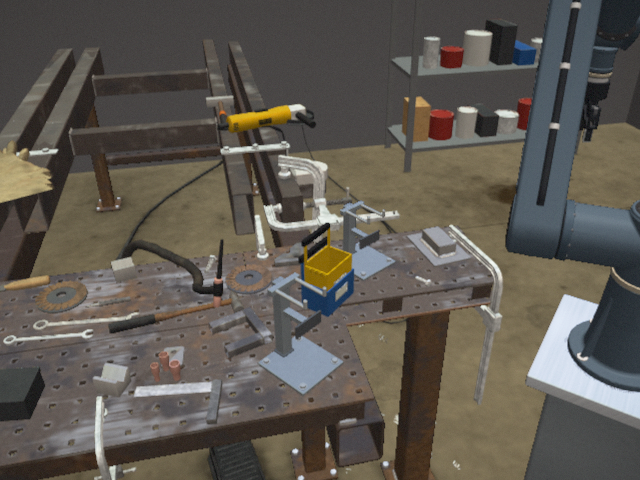

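The scene view shows the nested bins at about (308,272), with the black handle at (298,228). One stand is at (240,310) and the other at (365,245). In the side view the bins are at (327,275) and the stands at (298,330) and (360,240).

```bash
python3 - <<'E'
from h import *
def rect(P):
    r=cv2.minAreaRect(P[:,:2].astype(np.float32)*1000); return np.round(r[0],1),np.round(r[1],1),round(r[2],1)
for n,boxes in [('scene',{'A':(195,240,290,385),'B':(328,195,400,290),'bin':(270,210,345,310)}),('side',{'A':(255,265,350,395),'B':(335,195,398,285),'bin':(295,218,358,315)})]:
    z=np.load(f'/tmp/{n}.npz'); im,X=z['im'],z['X']; hsv=cv2.cvtColor(im,cv2.COLOR_RGB2HSV)
    for k,(a,b,c,d) in boxes.items():
        P=X[b:d,a:c].reshape(-1,3); H=hsv[b:d,a:c].reshape(-1,3).astype(int)
        ok=~np.isnan(P[:,0]); P=P[ok];H=H[ok]
        if k!='bin':
            g=(H[:,0]>95)&(H[:,0]<125)&(H[:,1]>20)&(H[:,1]<110)&(H[:,2]>90)
            Q=P[g]; base=Q[(Q[:,2]>0.0)&(Q[:,2]<0.016)]
            if len(base)>10: print(n,k,'base',len(base),rect(base),'z',np.median(base[:,2]))
            top=P[(P[:,2]>0.1)&(P[:,2]<.22)]; print('   top z',np.percentile(top[:,2],[50,95,99]),top[top[:,2]>np.percentile(top[:,2],90)].mean(0))
        else:
            for c,m in [('yel',(H[:,0]>18)&(H[:,0]<32)&(H[:,1]>130)),('blue',(H[:,0]>100)&(H[:,0]<125)&(H[:,1]>140)),('blk',(H[:,2]<60)&(P[:,2]>.14)&(P[:,2]<.2))]:
                Q=P[m]; Q=Q[(Q[:,2]>-.01)&(Q[:,2]<.2)]
                print(n,c,len(Q),rect(Q),'z',np.percentile(Q[:,2],[1,50,99]).round(3),Q.mean(0).round(4))
E
```

```text
scene A base 2714 (array([690.2, 283.5]), array([181.5, 486.1]), 61.2) z 0.007282304060352629
   top z [0.13181899 0.19065611 0.2001349 ] [0.55636299 0.37792807 0.19275307]
scene B base 1218 (array([658.9, -48.6]), array([147.2, 317.7]), 49.6) z 0.007262560543169705
   top z [0.14569743 0.15398896 0.16125316] [ 0.610182   -0.01274289  0.15529061]
scene yel 1719 (array([705.8, 102.4]), array([127.9, 318.1]), 50.9) z [0.069 0.099 0.158] [0.626  0.1637 0.0988]
scene blue 19 (array([611.1, 210.4]), array([74.1, 32.2]), 33.1) z [0.007 0.065 0.071] [0.6098 0.2066 0.0473]Traceback (most recent call last):
  File "<stdin>", line 17, in <module>
    return _quantile_unchecked(
        a, q, axis, out, overwrite_input, method, keepdims, weights)
    return _ureduce(a,
                    func=_quantile_ureduce_func,
    ...<5 lines>...
                    overwrite_input=overwrite_input,
                    method=method)
    r = func(a, **kwargs)
    result = _quantile(arr,
                       quantiles=q,
    ...<2 lines>...
                       out=out,
                       weights=wgt)
    slices_having_nans = np.isnan(arr[-1, ...])
                                  ~~~^^^^^^^^^
IndexError: index -1 is out of bounds for axis 0 with size 0
```

```bash
python3 - <<'E'
from h import *
def rect(P):
    r=cv2.minAreaRect(P[:,:2].astype(np.float32)*1000); return np.round(r[0],1),np.round(r[1],1),round(r[2],1)
for n in ['scene','side']:
    z=np.load(f'/tmp/{n}.npz'); im,X=z['im'],z['X']; hsv=cv2.cvtColor(im,cv2.COLOR_RGB2HSV).astype(int)
    px={'scene':[(240,350),(365,265),(310,288),(297,236),(318,290)],'side':[(300,365),(365,262),(318,295),(318,236),(345,290)]}[n]
    for u,v in px: print(n,(u,v),hsv[v,u],X[v,u].round(3))
    for k,c in [('tall',(.56,.38)),('low',(.61,-.01))]:
        g=(hsv[...,0]>95)&(hsv[...,0]<125)&(hsv[...,1]>20)&(hsv[...,1]<110)&(hsv[...,2]>90)&(np.hypot(X[...,0]-c[0],X[...,1]-c[1])<.13)&(abs(X[...,2]-.007)<.006)
        g=cv2.morphologyEx(g.astype(np.uint8),cv2.MORPH_OPEN,np.ones((3,3)))
        nn,l,st,_=cv2.connectedComponentsWithStats(g); i=1+st[1:,4].argmax(); print(n,k,st[i],rect(X[l==i]))
    Q=X[200:330,260:360].reshape(-1,3);h=hsv[200:330,260:360].reshape(-1,3)
    Q2=Q[(np.hypot(Q[:,0]-.62,Q[:,1]-.165)<.12)&(Q[:,2]>.163)&(Q[:,2]<.185)]; print('bar',len(Q2),rect(Q2),Q2.mean(0),np.percentile(Q2[:,2],95))
    m=(h[:,0]>18)&(h[:,0]<32)&(h[:,1]>130)&(np.hypot(Q[:,0]-.62,Q[:,1]-.165)<.12)&(abs(Q[:,2]-.109)<.006); print('yrim',m.sum(),rect(Q[m]))
E
```

```text
scene (240, 350) [107  36 220] [0.551 0.383 0.008]
scene (365, 265) [106  35 221] [ 0.629 -0.017  0.008]
scene (310, 288) [ 21  14 177] [0.588 0.184 0.046]
scene (297, 236) [ 19  51 126] [0.666 0.156 0.132]
scene (318, 290) [ 25  22 200] [0.587 0.163 0.032]
scene tall [ 204  322   79   58 2552] (array([555.6, 376.1]), array([119.7, 134.6]), 80.5)
scene low [ 337  250   61   33 1182] (array([631. , -17.9]), array([121.1, 133.3]), 73.3)
bar 294 (array([654.3, 160.4]), array([100.6,  14.2]), 87.2) [0.65304432 0.16246464 0.1711166 ] 0.1766076389634099
yrim 495 (array([621.3, 162.2]), array([103.8,  67.7]), 87.3)
side (300, 365) [109  47 173] [0.547 0.386 0.006]
side (365, 262) [105  48 177] [ 0.614 -0.01   0.006]
side (318, 295) [106 182  80] [0.612 0.216 0.048]
side (318, 236) [ 9 19 95] [0.649 0.157 0.161]
side (345, 290) [ 24  35 140] [0.581 0.148 0.031]
side tall [ 260  337   82   57 2328] (array([551.2, 377.1]), array([121. , 133.7]), 79.9)
side low [352 244  38  35 794] (array([606.7, -26.7]), array([ 95.6, 162.9]), 27.0)
bar 211 (array([652.4, 161.2]), array([104.3,  13.1]), 88.5) [0.65105857 0.167172   0.1707455 ] 0.17535241037382704
yrim 359 (array([620.1, 163.8]), array([107.6,  69.8]), 88.0)
```

```bash
python3 - <<'E'
from h import *
p=camera_params('wrist'); print(np.round(p['hand_eye'],3).tolist(),np.round(p['mtx'],0).tolist())
for k,c,yaw,h in [('tall',(.5535,.3765),-9.7,.19),('low',(.631,-.018),-16.7,.15)]:
  for n in ['scene','side']:
    z=np.load(f'/tmp/{n}.npz'); X=z['X'].reshape(-1,3)
    a=np.radians(yaw); L=(X[:,:2]-c)@np.array([[np.cos(a),-np.sin(a)],[np.sin(a),np.cos(a)]])
    m=(abs(L[:,0])<.09)&(abs(L[:,1])<.05)&(X[:,2]>h-.012)&(X[:,2]<h+.02)
    Q=np.c_[L[m],X[m,2]]*1000
    for x0 in range(-80,90,10):
        q=Q[(Q[:,0]>=x0)&(Q[:,0]<x0+10)]
        if len(q)>2: print(k,n,x0,len(q),'ylo',q[q[:,1]<0].mean(0).round(0) if (q[:,1]<0).any() else '','yhi',q[q[:,1]>0].mean(0).round(0) if (q[:,1]>0).any() else '',q[:,2].max().round(0))
E
```

```text
[[0.0, 0.962, 0.272, 0.069], [1.0, -0.001, 0.001, -0.0], [0.001, 0.272, -0.962, -0.143], [0.0, 0.0, 0.0, 1.0]] [[403.0, 0.0, 321.0], [0.0, 403.0, 239.0], [0.0, 0.0, 1.0]]
tall scene -50 102 ylo [-45. -25. 194.] yhi [-45.  27. 194.] 204.0
tall scene -40 15 ylo [-34. -22. 187.] yhi [-35.  29. 189.] 200.0
tall scene -30 28 ylo [-24. -24. 188.] yhi [-25.  29. 188.] 190.0
tall scene -20 27 ylo [-15. -24. 188.] yhi [-15.  28. 188.] 190.0
tall scene -10 31 ylo [ -5. -24. 188.] yhi [ -5.  27. 188.] 190.0
tall scene 0 29 ylo [  5. -24. 188.] yhi [  5.  28. 188.] 190.0
tall scene 10 27 ylo [ 14. -24. 188.] yhi [ 15.  27. 188.] 190.0
tall scene 20 29 ylo [ 24. -24. 188.] yhi [ 26.  28. 188.] 192.0
tall scene 30 270 ylo [ 34. -17. 186.] yhi [ 34.  19. 186.] 192.0
tall scene 40 72 ylo [ 43. -18. 190.] yhi [ 43.  22. 189.] 191.0
tall scene 50 31 ylo [ 55.  -6. 187.] yhi [ 56.   7. 187.] 188.0
tall scene 60 6 ylo [ 61.  -7. 187.] yhi [ 62.  11. 185.] 187.0
tall side -60 4 ylo [-51. -21. 191.] yhi [-51.  29. 193.] 199.0
tall side -50 83 ylo [-46. -23. 192.] yhi [-46.  28. 191.] 203.0
tall side -40 3
[... 1460 characters left out ...]
8.0
low side -50 47 ylo [-46. -25. 151.] yhi [-46.  26. 151.] 162.0
low side -40 21 ylo [-34. -24. 145.] yhi [-35.  27. 144.] 148.0
low side -30 21 ylo [-25. -24. 146.] yhi [-24.  27. 145.] 150.0
low side -20 19 ylo [-15. -24. 145.] yhi [-15.  28. 145.] 149.0
low side -10 19 ylo [ -5. -24. 145.] yhi [ -6.  29. 145.] 151.0
low side 0 20 ylo [  4. -25. 145.] yhi [  5.  27. 145.] 148.0
low side 10 18 ylo [ 15. -25. 144.] yhi [ 15.  28. 145.] 149.0
low side 20 43 ylo [ 27. -20. 144.] yhi [ 27.  21. 145.] 150.0
low side 30 91 ylo [ 33. -17. 145.] yhi [ 34.  23. 146.] 151.0
low side 40 30 ylo [ 42. -18. 147.] yhi [ 43.  18. 147.] 150.0
low side 50 17 ylo [ 56.  -7. 144.] yhi [ 55.   7. 144.] 146.0
```

```bash
python3 -m handwheel '[[[0.984,-0.769,-0.133,0],[0.984,-0.769,-0.133,0],[0.984,-0.769,-0.133,0],[0.984,-0.769,-0.133,0],[0.984,-0.769,-0.133,0],[0.984,-0.769,-0.133,0],[0.984,-0.769,-0.133,0],[0.984,-0.769,-0.133,0],[0.984,-0.769,-0.133,0],[0.984,-0.769,-0.133,0],[0.984,-0.769,-0.133,0],[0.984,-0.769,-0.133,0],[0.984,-0.769,-0.133,0],[0.984,-0.769,-0.133,0],[0.984,-0.769,-0.133,0],[0.984,-0.769,-0.133,0],[0.984,-0.769,-0.133,0],[0.984,-0.769,-0.133,0],[0.984,-0.769,-0.133,0],[0.984,-0.769,-0.133,0]]]' 50 40
python3 -m handwheel '[[[0.984,-0.769,-0.133,0],[0.984,-0.769,-0.133,0],[0.984,-0.769,-0.133,0],[0.984,-0.769,-0.133,0],[0.984,-0.769,-0.133,0],[0.984,-0.769,-0.133,0],[0.984,-0.769,-0.133,0],[0,0,0,-1],[0,0,0,-1],[0,0,0,-1],[0,0,0,-1],[0,0,0,-1],[0,0,0,-1],[0,0,0,-1],[0,0,0,-1],[0,0,0,-1],[0,0,0,-1],[0,0,0,-0.83]]]'
```

```text
t: 2.6
tcp_pos: [0.5469, -0.0295, 0.2975]
tool_rot: [0.98, 0.198, -0.0, -0.0]
force: [0.1, -0.4, 0.3]
finger_gap: 0.583
gripper_force: 0.0
t: 4.85
tcp_pos: [0.6528, 0.1603, 0.3203]
tool_rot: [0.719, 0.695, -0.001, -0.001]
force: [-0.1, -0.1, 0.1]
finger_gap: 0.584
gripper_force: 0.0
```

```bash
cat >> h.py <<'E'
from scipy.spatial.transform import Rotation as R
def rect(P):
    r=cv2.minAreaRect(P[:,:2].astype(np.float32)*1000); return np.round(r[0],1),np.round(r[1],1),round(r[2],1)
def pose():
    s=sense(); M=R.from_quat(s['tool_rot']).as_matrix()
    print('t',round(s['t'],2),'tcp',np.round(s['tcp_pos'],4),'ytool yaw',np.degrees(np.arctan2(M[1,1],M[0,1])).round(2),'z',M[:,2].round(3),'F',np.round(s['force'],1),'gap',s['finger_gap'],s['gripper_force']); return s,M
E
python3 - <<'E'
from h import *
s,M=pose()
im,X,p=cloud('wrist'); cv2.imwrite('pics/w1.png',im[...,::-1])
Q=X.reshape(-1,3); near=np.hypot(Q[:,0]-.6535,Q[:,1]-.161)<.075
for lo,hi in [(.165,.185),(.118,.142)]:
    q=Q[near&(Q[:,2]>lo)&(Q[:,2]<hi)]
    print(len(q), rect(q) if len(q)>5 else '', np.median(q,0))
E
```

```text
t 4.85 tcp [0.6528 0.1603 0.3203] ytool yaw -2.0 z [-0.002 -0.    -1.   ] F [-0.1 -0.1  0.1] gap 0.5843643387547328 0.0
1843 (array([655.7, 159.9]), array([99.4, 10.8]), 87.9) [0.6551059  0.16398196 0.17713454]
797 (array([663.5, 160.8]), array([ 15.1, 109.6]), 4.1) [0.66316963 0.17072165 0.13415149]
```

View pics/w1.png

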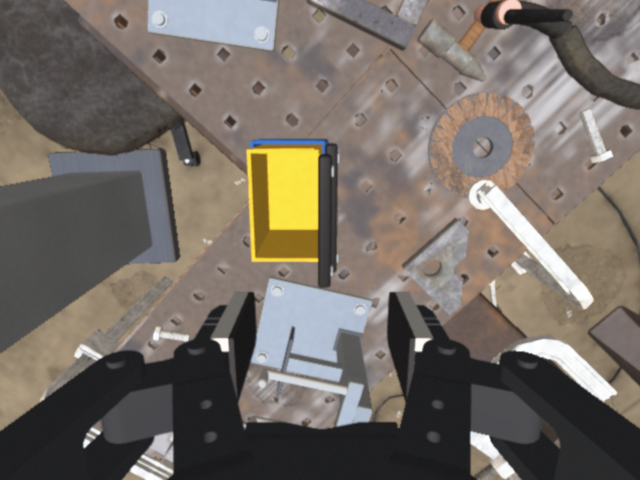

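Wrist view: the yellow bin sits at (285,200) inside the blue rim. The black deep bar is at (325,215) with the wide bar just behind it at (335,205). The bar lies across the closing line, so the tool needs a 2.5 mm shift before it descends.

```bash
python3 -m handwheel '[[[0,0.1,0.8,0],[0,0,1,0],[0,0,1,0],[0,0,1,0],[0,0,1,0],[0,0,1,0],[0,0,0.6,0],[0,0,0.4,0],[0,0,0,0]]]'
python3 -m handwheel '[[[0,0,0,0],[0,0,0,0],[0,0,0,0],[0,0,0,0],[0,0,0,0],[0,0,0,0]]]' 0 60
```

```text
t: 6.02
tcp_pos: [0.6555, 0.1602, 0.1506]
tool_rot: [0.72, 0.693, -0.0, -0.0]
force: [-0.2, 0.4, 0.3]
finger_gap: 0.586
gripper_force: 0.0
t: 6.78
tcp_pos: [0.6564, 0.1603, 0.1522]
tool_rot: [0.72, 0.694, 0.001, 0.001]
force: [-0.2, 0.1, 6.0]
finger_gap: 0.104
gripper_force: 59.8
```

```bash
python3 -m handwheel '[[[0,0,-0.2,0],[0,0,-0.3,0],[0,0,-0.4,0],[0,0,-0.4,0],[0,0,-0.4,0],[0,0,-0.4,0],[0,0,-0.4,0],[0,0,-0.5,0],[0,0,-0.6,0],[0,0,-0.6,0],[0,0,-0.6,0],[0,0,-0.6,0],[0,0,-0.6,0],[0,0,-0.4,0],[0,0,0,0]]]'
python3 - <<'E'
from h import *
pose()
a,X,_=cloud('scene'); b,_,_=cloud('side'); cv2.imwrite('pics/lift.png',np.hstack([a[130:330,180:420],b[130:330,230:430]])[...,::-1])
E
```

```text
t: 8.65
tcp_pos: [0.6563, 0.1603, 0.3123]
tool_rot: [0.72, 0.694, 0.001, 0.001]
force: [-0.1, 0.1, -3.7]
finger_gap: 0.104
gripper_force: 58.4
t 8.65 tcp [0.6563 0.1603 0.3123] ytool yaw -2.17 z [ 0.002  0.    -1.   ] F [-0.1  0.1 -3.7] gap 0.10428678530905143 58.43342363834381
```

View pics/lift.png

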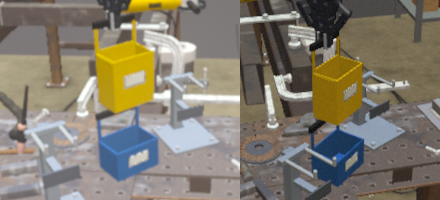

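The yellow bin hangs free and straight under the gripper at (125,75) in the left half. The blue bin is still standing at (128,150).

```bash
python3 -m handwheel '[[[0,-0.6,0,0],[0,-1,0,0],[0,-1,0,0],[0,-1,0,0],[0,-1,0,0],[0.5,-1,0,0],[0.5,-1,0,0],[0.5,-1,0,0],[0.6,-0.8,0,0],[1,0,0,0],[1,0,0,0],[1,0,0,0],[1,0,0,0],[1,0,0,0],[1,0,0,0],[0.6,0,0,0.3],[0.38,0,0,0.5],[0,0,0,0.46],[0,0,0,0]]]'
python3 - <<'E'
from h import *
pose()
for n in ['scene','side','wrist']:
    im,X,_=cloud(n); Q=X.reshape(-1,3); hsv=cv2.cvtColor(im,cv2.COLOR_RGB2HSV).reshape(-1,3).astype(int)
    near=np.hypot(Q[:,0]-.44,Q[:,1]-.395)<.09
    y=near&(hsv[:,0]>18)&(hsv[:,0]<32)&(hsv[:,1]>120)&(Q[:,2]>.1)
    q=Q[y]; print(n,y.sum(),'z',np.percentile(q[:,2],[1,50,99]).round(3) if len(q) else '')
    for z0 in (.2725,):
        r=q[abs(q[:,2]-z0)<.006]; print('  rim',len(r),rect(r) if len(r)>10 else '')
    k=near&(hsv[:,2]<60)&(abs(Q[:,2]-.328)<.03)
    k&=~np.isnan(Q[:,0]); print('  blk',k.sum(),np.percentile(Q[k],[2,50,98],axis=0).round(3).tolist() if k.sum()>9 else '')
    c=(.5535,.3765); a=np.radians(-9.7); L=(Q[:,:2]-c)@np.array([[np.cos(a),-np.sin(a)],[np.sin(a),np.cos(a)]])
    m=(abs(L[:,0]+.045)<.02)&(abs(L[:,1])<.05)&(abs(Q[:,2]-.2)<.006); l=L[m]*1000
    if len(l)>5: print('  lips',len(l),np.percentile(l[:,0],[2,50,98]).round(1),'y',l[l[:,1]<0].mean(0).round(1),l[l[:,1]>0].mean(0).round(1))
    cv2.imwrite(f'pics/app_{n}.png',im[...,::-1])
E
```

```text
t: 11.12
tcp_pos: [0.4543, 0.3949, 0.3102]
tool_rot: [0.764, 0.645, -0.001, -0.0]
force: [0.4, -0.5, -4.4]
finger_gap: 0.102
gripper_force: 58.6
t 11.12 tcp [0.4543 0.3949 0.3102] ytool yaw -9.68 z [-0.002 -0.001 -1.   ] F [ 0.4 -0.5 -4.4] gap 0.10195519721816601 58.55132818222046
scene 5991 z [0.163 0.242 0.313]
  rim 774 (array([421.6, 400.7]), array([102.1,  67.9]), 79.2)
  blk 52 [[0.422, 0.351, 0.323], [0.447, 0.405, 0.327], [0.46, 0.442, 0.358]]
side 4583 z [0.161 0.235 0.311]
  rim 464 (array([419.5, 402.1]), array([103.6,  67.3]), 80.3)
  blk 503 [[0.424, 0.36, 0.319], [0.454, 0.406, 0.333], [0.472, 0.444, 0.357]]
  lips 19 [-49.4 -47.2 -43.4] y [nan nan] [-46.6  28.2]
wrist 21863 z [0.164 0.208 0.318]
  rim 3010 (array([422. , 405.7]), array([89.7, 64.7]), 80.7)
  blk 5148 [[0.432, 0.366, 0.321], [0.457, 0.404, 0.336], [0.48, 0.443, 0.358]]
  lips 307 [-47.7 -44.7 -40.5] y [-44.6 -25. ] [-44.5  26.4]<stdin>:14: RuntimeWarning: Mean of empty slice.
  ret = um.true_divide(
```

```bash
python3 -m handwheel '[[[0,0,0.6,0],[0,0,1,0],[0,0,1,0],[0,0,1,0],[0,0,0.45,0],[0,0,0.2,0],[0,0,0,0]]]'
python3 -m handwheel '[[[0,0.3,0,0],[0,0.4,0,0],[0,0.4,0,0],[0,0.4,0,0],[0,0.4,0,0],[0,0.4,0,0],[0,0.35,0,0],[0,0.2,0,0],[0,0,0,0]]]'
python3 - <<'E'
from h import *
pose()
ims=[]
for n in ['scene','side']:
    im,X,_=cloud(n); ims.append(im)
cv2.imwrite('pics/on.png',np.hstack([cv2.resize(ims[0][200:400,160:330],None,fx=2.2,fy=2.2),cv2.resize(ims[1][220:420,230:400],None,fx=2.2,fy=2.2)])[...,::-1])
E
```

```text
t: 12.15
tcp_pos: [0.4551, 0.3952, 0.2051]
tool_rot: [0.765, 0.645, 0.0, 0.0]
force: [0.6, -0.1, -3.8]
finger_gap: 0.104
gripper_force: 58.6
t: 13.28
tcp_pos: [0.5253, 0.3829, 0.2047]
tool_rot: [0.765, 0.644, -0.0, -0.0]
force: [-0.2, -0.5, -4.4]
finger_gap: 0.104
gripper_force: 58.6
t 13.28 tcp [0.5253 0.3829 0.2047] ytool yaw -9.75 z [-0. -0. -1.] F [-0.2 -0.5 -4.4] gap 0.1039148097564555 58.59309196472168
```

View pics/on.png

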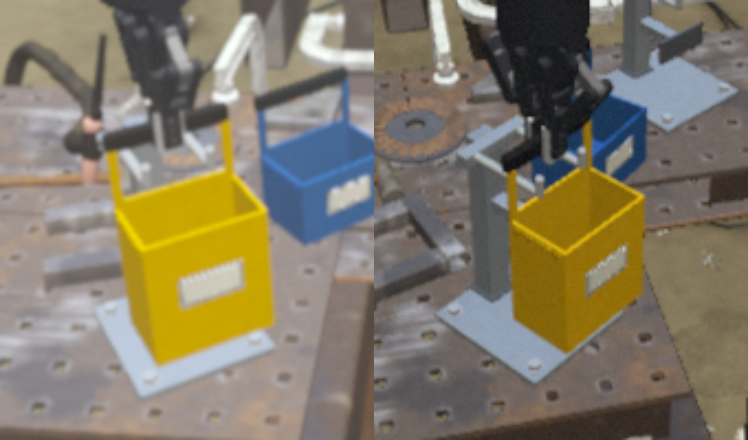

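The prongs pass through the slot: in the side half the lips show at about (540,180) and (580,155), in front of the bar. The bar is over the prongs, so I lower it now.

```bash
python3 -m handwheel '[[[0,0,0.25,0],[0,0,0.25,0],[0,0,0.2,0],[0,0,0.12,0],[0,0,0.06,0],[0,0,0,0]]]'
```

```text
t: 14.12
tcp_pos: [0.525, 0.383, 0.1828]
tool_rot: [0.765, 0.645, -0.0, -0.0]
force: [0.3, 1.1, -3.2]
finger_gap: 0.1
gripper_force: 58.6
```

```bash
python3 -m handwheel '[[[0,0,0.06,0],[0,0,0.04,0],[0,0,0,0]]]'
python3 -m handwheel '[[[0,0,0,0],[0,0,0,0],[0,0,0,0],[0,0,0,0]]]' 30
python3 - <<'E'
from h import *
pose()
E
```

```text
t: 14.5
tcp_pos: [0.5252, 0.3831, 0.1811]
tool_rot: [0.765, 0.645, 0.0, 0.0]
force: [-0.7, -0.2, 0.4]
finger_gap: 0.106
gripper_force: 59.3
t: 15.0
tcp_pos: [0.525, 0.383, 0.1804]
tool_rot: [0.765, 0.645, 0.0, -0.0]
force: [-0.3, -0.1, 0.4]
finger_gap: 0.35
gripper_force: 0.0
t 15.0 tcp [0.525  0.383  0.1804] ytool yaw -9.73 z [ 0.  0. -1.] F [-0.3 -0.1  0.4] gap 0.3498569160216297 0.0
```

```bash
python3 -m handwheel '[[[0,0,-0.3,0],[0,0,-0.6,0],[0,0,-1,0],[0,0,-1,0],[0,0,-1,0],[0,0,-1,0],[0,0,-0.8,0],[0,0,0,0]]]' 30
python3 - <<'E'
from h import *
pose(); ims=[]
for n in ['scene','side','wrist']:
    im,X,_=cloud(n); ims.append(im); Q=X.reshape(-1,3)
    hsv=cv2.cvtColor(im,cv2.COLOR_RGB2HSV).reshape(-1,3).astype(int)
    k=(np.hypot(Q[:,0]-.5235,Q[:,1]-.383)<.07)&(hsv[:,2]<75)&(hsv[:,1]<90)&(Q[:,2]>.185)&(Q[:,2]<.215); q=Q[k]
    L=(q[:,:2]-(.5235,.383)); a=np.radians(-9.7); L=L@np.array([[np.cos(a),-np.sin(a)],[np.sin(a),np.cos(a)]])*1000
    if len(q)>5: print(n,len(q),'bar hookframe x,y pct',np.percentile(L,[2,50,98],axis=0).round(1).tolist(),'z',np.percentile(q[:,2],[2,50,98]).round(4))
    nb=(np.hypot(Q[:,0]-.64,Q[:,1]-.16)<.12); b=(hsv[:,0]>100)&(hsv[:,0]<125)&(hsv[:,1]>120)
    r=Q[nb&b&(abs(Q[:,2]-.07)<.006)]; print(n,'blue rim',len(r),rect(r) if len(r)>9 else '')
    k=nb&(hsv[:,2]<75)&(hsv[:,1]<90)&(Q[:,2]>.123)&(Q[:,2]<.145); q=Q[k]; print('   widebar',len(q),rect(q) if len(q)>9 else '',np.percentile(q[:,2],98) if len(q) else '')
cv2.imwrite('pics/hung.png',np.hstack([cv2.resize(ims[0][200:400,160:330],None,fx=2.2,fy=2.2),cv2.resize(ims[1][220:420,230:400],None,fx=2.2,fy=2.2)])[...,::-1])
E
```

```text
t: 16.0
tcp_pos: [0.5261, 0.3836, 0.3261]
tool_rot: [0.764, 0.645, 0.003, 0.001]
force: [-0.4, 0.1, -0.3]
finger_gap: 0.355
gripper_force: 0.0
t 16.0 tcp [0.5261 0.3836 0.3261] ytool yaw -9.72 z [ 0.006  0.003 -1.   ] F [-0.4  0.1 -0.3] gap 0.35476862943767223 0.0
scene 205 bar hookframe x,y pct [[-6.0, -43.5], [-3.7, 2.4], [-1.1, 47.2]] z [0.1932 0.1992 0.2039]
scene blue rim 388 (array([622.9, 163.4]), array([111.8,  78.8]), 87.7)
   widebar 141 (array([657.5, 162.5]), array([104.7,   6.5]), 87.3) 0.13203574126001227
side 324 bar hookframe x,y pct [[-8.9, -44.5], [-5.4, 6.3], [1.9, 50.2]] z [0.191  0.2017 0.2054]
side blue rim 209 (array([619.5, 159.9]), array([109.4,  78.7]), 89.1)
   widebar 173 (array([658.4, 164.4]), array([112.4,  14.4]), 87.2) 0.13372433295359343
wrist 1065 bar hookframe x,y pct [[-5.1, -48.0], [0.5, -16.4], [4.4, 48.7]] z [0.204  0.2062 0.2077]
wrist blue rim 383 (array([632.3, 214.6]), array([21.7, 62.1]), 67.8)
   widebar 42 (array([662. , 153.7]), array([17.5,  3.8]), 85.6) 0.13536051960338244
```

View pics/hung.png

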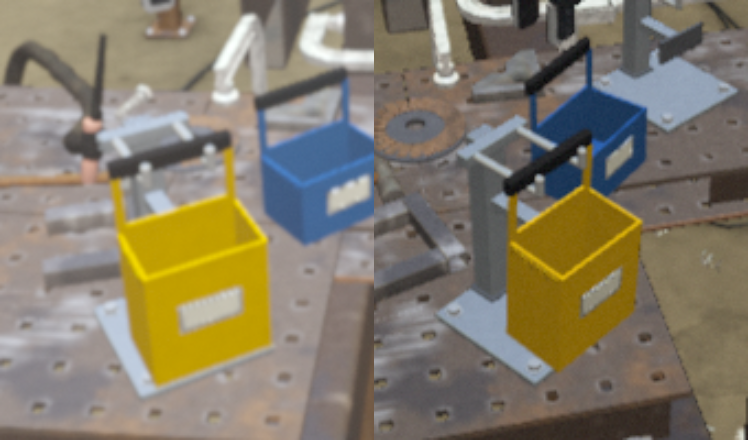

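The deep bin hangs on both prongs behind the lips: lips at (150,168) and (208,150) in the left half, in front of the bar. It is near upright. Next is the wide bin.

```bash
python3 -m handwheel '[[[-0.7,0.6,0,0],[-1,0.86,0,0],[-1,0.86,0,0],[-1,0.86,0,0],[-1,0.86,0,0],[-1,0.86,0,0],[-1,0.86,0,0],[-1,0.8,0,0],[-0.21,0.23,0,-0.4],[0,0,0,-0.84],[0,0,0,0]]]' 50
python3 - <<'E'
from h import *
pose()
im,X,p=cloud('wrist')
Q=X.reshape(-1,3); near=np.hypot(Q[:,0]-.66,Q[:,1]-.161)<.08
q=Q[near&(Q[:,2]>.128)&(Q[:,2]<.145)]; print(len(q), rect(q), np.median(q,0))
q=Q[near&(Q[:,2]>.064)&(Q[:,2]<.076)]; print(len(q), rect(q), np.median(q,0))
E
```

```text
t: 17.52
tcp_pos: [0.659, 0.1576, 0.3217]
tool_rot: [0.722, 0.692, -0.001, -0.0]
force: [-1.0, 0.2, 1.1]
finger_gap: 0.586
gripper_force: 0.0
t 17.52 tcp [0.659  0.1576 0.3217] ytool yaw -2.44 z [-0.002 -0.001 -1.   ] F [-1.   0.2  1.1] gap 0.5864620402026005 0.0
1564 (array([660.9, 160.5]), array([109.3,  10.7]), 87.9) [0.66084995 0.16447291 0.13415075]
752 (array([619.9, 162.1]), array([112.7,  72.1]), 85.9) [0.61224763 0.16656111 0.07007641]
```

```bash
python3 -m handwheel '[[[0.12,0.08,0.6,0],[0,0,1,0],[0,0,1,0],[0,0,1,0],[0,0,1,0],[0,0,1,0],[0,0,1,0],[0,0,1,0],[0,0,0.6,0],[0,0,0.39,0],[0,0,0,0]]]'
python3 -m handwheel '[[[0,0,0,0],[0,0,0,0],[0,0,0,0],[0,0,0,0],[0,0,0,0],[0,0,0,0]]]' 0 60
```

```text
t: 18.95
tcp_pos: [0.6607, 0.1623, 0.1075]
tool_rot: [0.721, 0.693, -0.0, -0.0]
force: [-0.1, -0.1, 0.1]
finger_gap: 0.584
gripper_force: 0.0
t: 19.7
tcp_pos: [0.6615, 0.1623, 0.1093]
tool_rot: [0.721, 0.693, 0.001, 0.0]
force: [-0.4, 0.3, 5.4]
finger_gap: 0.104
gripper_force: 59.9
```

```bash
python3 -m handwheel '[[[0,0,-0.3,0],[0,0,-0.6,0],[0,0,-1,0],[0,0,-1,0],[0,0,-0.8,0],[0,-0.4,-0.46,0],[0,-0.8,0,0],[0,-1,0,0],[-0.5,-1,0,0],[-0.8,-1,0,0],[-1,-0.61,0,0],[-1,0,0,0],[-1,0,0,0],[-1,0,0,0],[-0.6,0,0,0.4],[-0.22,0,0,0.8],[0,0,0,0.8],[0,0,0,0.4],[0,0,0,0]]]'
python3 - <<'E'
from h import *
pose()
for n in ['scene','side','wrist']:
    im,X,_=cloud(n); Q=X.reshape(-1,3); hsv=cv2.cvtColor(im,cv2.COLOR_RGB2HSV).reshape(-1,3).astype(int)
    near=np.hypot(Q[:,0]-.51,Q[:,1]-.015)<.1
    y=near&(hsv[:,0]>100)&(hsv[:,0]<125)&(hsv[:,1]>120)&(Q[:,2]>.06)
    q=Q[y]; z=np.percentile(q[:,2],[1,50,99]) if len(q) else [0,0,0]; print(n,len(q),'z',np.round(z,3))
    r=q[abs(q[:,2]-.174)<.007]; print('  rim',len(r),rect(r) if len(r)>10 else '', np.median(r[:,2]) if len(r) else '')
    c=(.631,-.018); a=np.radians(-16.7); L=(Q[:,:2]-c)@np.array([[np.cos(a),-np.sin(a)],[np.sin(a),np.cos(a)]])
    m=(abs(L[:,0]+.045)<.02)&(abs(L[:,1])<.05)&(abs(Q[:,2]-.16)<.006); l=L[m]*1000
    if len(l)>5: print('  lips',len(l),np.percentile(l[:,0],[2,50,98]).round(1),'y',l[l[:,1]<0].mean(0).round(1),l[l[:,1]>0].mean(0).round(1))
E
```

```text
t: 22.08
tcp_pos: [0.534, 0.0146, 0.212]
tool_rot: [0.802, 0.597, -0.0, -0.0]
force: [0.2, -0.8, -5.4]
finger_gap: 0.104
gripper_force: 58.6
t 22.07 tcp [0.534  0.0146 0.212 ] ytool yaw -16.71 z [-0.001  0.    -1.   ] F [ 0.2 -0.8 -5.4] gap 0.10394430760794623 58.58959972858429
scene 2243 z [0.107 0.151 0.206]
  rim 403 (array([497.6,  26.3]), array([111.3,  78.3]), 72.2) 0.1708120721216097
  lips 18 [-45.8 -42.1 -40. ] y [-42.7 -26.6] [-41.2  27.7]
side 2071 z [0.104 0.147 0.213]
  rim 281 (array([494.9,  26.8]), array([115.9,  78. ]), 73.9) 0.17001400002131817
  lips 17 [-50.9 -44.2 -41.9] y [-44.7 -27.3] [-45.4  25.5]
wrist 25855 z [0.105 0.107 0.183]
  rim 3566 (array([481.3,  52.9]), array([121.1,  60. ]), 37.3) 0.1726358910696488
  lips 542 [-47.1 -43.8 -39.4] y [-43.  -27.1] [-44.3  24.2]
```

```bash
python3 -m handwheel '[[[-0.14,0,0.5,0],[0,0,0.8,0],[0,0,0.4,0],[0,0,0.17,0],[0,0.3,0,0],[0,0.4,0,0],[0,0.4,0,0],[0,0.4,0,0],[0,0.4,0,0],[0,0.4,0,0],[0,0.4,0,0],[0,0.25,0,0],[0,0,0,0],[0,0,0,0]]]'
python3 - <<'E'
from h import *
pose()
ims=[]
for n in ['scene','side']:
    im,X,_=cloud(n); ims.append(im)
cv2.imwrite('pics/on2.png',np.hstack([cv2.resize(ims[0][170:310,300:420],None,fx=3,fy=3),cv2.resize(ims[1][170:310,310:430],None,fx=3,fy=3)])[...,::-1])
E
```

```text
t: 23.98
tcp_pos: [0.6035, -0.0101, 0.1652]
tool_rot: [0.802, 0.597, -0.0, -0.0]
force: [0.1, -0.2, -6.1]
finger_gap: 0.107
gripper_force: 58.6
t 23.98 tcp [ 0.6035 -0.0101  0.1652] ytool yaw -16.69 z [-0.001  0.    -1.   ] F [ 0.1 -0.2 -6.1] gap 0.10685752753766957 58.603166341781616
```

View pics/on2.png

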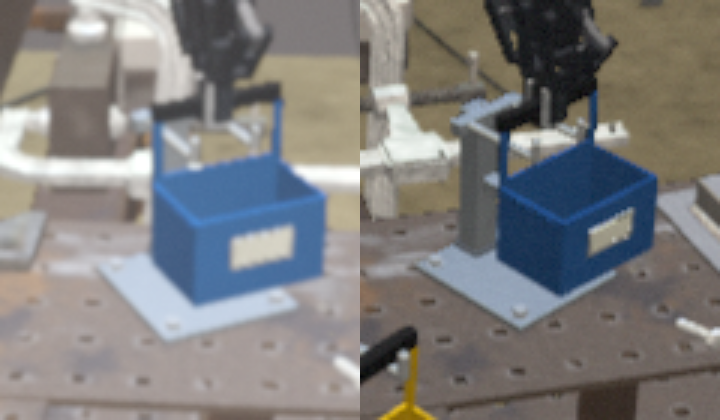

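The lips at (197,150) and (255,140) in the left half stand in front of the bar, and the prongs go through the slot. I lower it now.

```bash
python3 -m handwheel '[[[0,0,0.25,0],[0,0,0.25,0],[0,0,0.2,0],[0,0,0.14,0],[0,0,0.1,0],[0,0,0.04,0],[0,0,0,0]]]'
```

```text
t: 24.95
tcp_pos: [0.6042, -0.0103, 0.1412]
tool_rot: [0.802, 0.597, 0.0, 0.0]
force: [-0.9, -0.7, -3.0]
finger_gap: 0.103
gripper_force: 58.9
```

```bash
python3 -m handwheel '[[[0,0,0.05,0],[0,0,0,0]]]'
python3 -m handwheel '[[[0,0,0,0],[0,0,0,0],[0,0,0,0],[0,0,0,0]]]' 30
python3 -m handwheel '[[[0,0,-0.3,0],[0,0,-0.6,0],[0,0,-1,0],[0,0,-1,0],[0,0,-1,0],[0,0,-1,0],[0,0,-0.8,0],[0,0,0,0],[0,0,0,0]]]' 30
python3 - <<'E'
from h import *
pose(); ims=[]
for n in ['scene','side','wrist']:
    im,X,_=cloud(n); ims.append(im); Q=X.reshape(-1,3)
    hsv=cv2.cvtColor(im,cv2.COLOR_RGB2HSV).reshape(-1,3).astype(int)
    for nm,c,yaw,h in [('deep',(.5235,.383),-9.7,.19),('wide',(.6023,-.01),-16.7,.15)]:
        k=(np.hypot(Q[:,0]-c[0],Q[:,1]-c[1])<.07)&(hsv[:,2]<75)&(hsv[:,1]<90)&(abs(Q[:,2]-h-.01)<.015); q=Q[k]
        a=np.radians(yaw); L=(q[:,:2]-c)@np.array([[np.cos(a),-np.sin(a)],[np.sin(a),np.cos(a)]])*1000
        if len(q)>5: print(n,nm,len(q),np.percentile(L,[2,50,98],axis=0).round(1).tolist(),'z',np.percentile(q[:,2],[2,50,98]).round(4))
cv2.imwrite('pics/end.png',np.hstack([ims[0][170:400,150:420],ims[1][170:400,230:430]])[...,::-1])
E
```

```text
t: 25.2
tcp_pos: [0.6042, -0.0103, 0.1411]
tool_rot: [0.802, 0.597, 0.0, 0.0]
force: [-2.5, 1.2, 5.5]
finger_gap: 0.103
gripper_force: 60.2
t: 25.7
tcp_pos: [0.6043, -0.0103, 0.1395]
tool_rot: [0.802, 0.597, 0.0, 0.0]
force: [0.4, 0.1, 0.3]
finger_gap: 0.351
gripper_force: 0.0
t: 26.82
tcp_pos: [0.6036, -0.0102, 0.2819]
tool_rot: [0.802, 0.597, -0.0, -0.0]
force: [0.2, 0.2, -0.7]
finger_gap: 0.352
gripper_force: 0.0
t 26.82 tcp [ 0.6036 -0.0102  0.2819] ytool yaw -16.69 z [-0.001  0.    -1.   ] F [ 0.2  0.2 -0.7] gap 0.35212076357262484 0.0
scene deep 160 [[-6.1, -43.6], [-3.7, 3.3], [-1.3, 45.8]] z [0.194  0.1985 0.2033]
scene wide 82 [[-6.7, -51.1], [-2.3, -4.7], [1.4, 51.6]] z [0.1549 0.1589 0.1633]
side deep 331 [[-8.6, -45.4], [-5.2, 4.9], [1.5, 50.3]] z [0.1905 0.2018 0.2057]
side wide 185 [[-9.4, -50.0], [-4.3, 3.8], [4.3, 53.8]] z [0.1495 0.1599 0.1647]
wrist wide 2018 [[-4.5, -52.4], [0.7, -0.8], [5.6, 51.4]] z [0.1642 0.1661 0.1677]
```

View pics/end.png

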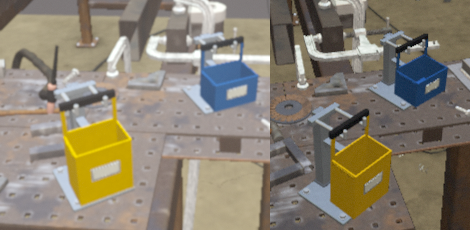

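Both bins hang upright on their hooks: yellow on the tall stand at (98,155) and blue on the low one at (228,75). The bars are seated at the expected heights, and the robot is clear of everything.

```bash
python3 -c "
from station import *
print(sign_off())"
```

```text
the job is handed in; nothing more can be done
None
```

The job is handed in at about 27 s: the deep bin hangs on the tall stand and the wide bin on the low stand, both upright with their bars seated behind the lips; the verdict was not shown.

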